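Load a fresh tag reel and set the lot dial

ROBOT

A 6-joint arm with a two-finger parallel gripper is mounted at the origin on the work surface; the furniture and walls round the work are solid. World frame = base frame: x ahead of the robot, y to its left, z up, the work surface at z = 0. Lengths are in mm, angles in rad, forces in N, time in s.
With the tool pointing down it reaches from about 350 to 775 mm from the base axis. Payload 7.3 kg.
Tool frame: the origin (TCP) lies at the very end of the fingers, on their centre line; the grasp point (between the pads) lies 19 mm behind it; z points along the fingers, y is the line along which they close (so a half turn about z gives the same grasp; the last joint's range is limited). The gripper opens to 92 mm and grips with 3 to 60 N. Pads are 19 mm wide; open, the fingers measure 130 mm over their backs; the gripper's body (75 mm by 190 mm) begins 47 mm behind the grasp point.
Start: joints at [-1.463, 0.342, 1.524, -0, 1.275, -0.146], TCP at [131.841, -508.198, 198.141] pointing down, gripper open.
Joint ranges: [-2.53, 2.53], [-0.77, 2.02], [0.04, 2.7], [-1, 4.14], [0.28, 2.66], [-3.11, 3.11]. Speed limits (rad/s): [2.57, 2.57, 3.14, 3.14, 3.14, 3.14].

INTERFACE

Orientations are given as [roll, pitch, yaw] about the fixed x, y, z axes, in that order (R = Rz(yaw) Ry(pitch) Rx(roll)).
In Python, from plant import get_obs, vision, workorder gives the robot as it stands.
- The arm moves only by the shell command python3 -m pendant 'ROWS' [OPENING]. ROWS is a JSON object of lists of equal length, an entry for each row: "dp": the shift along the tool's x, y, z in m, a list of three; "rotation": the turn, a rotation vector about the tool's x, y, z in rad, a list of three. A call has 1 to 8 rows; each row is the pose to reach, as a shift and turn from the pose commanded when the call began, along the tool's axes at that moment; what a row does not reach only later rows make up. A row lasts 1/8 s, in which the tool goes at most 62.5 mm and 10.7 degrees, less where a joint would pass 70% of its speed; a pose out of reach is approached as far as the arm can. A call with a gripper value outside its range is refused whole. OPENING is the finger opening in m, from 0 to 0.0918, set as the call begins (- or left out, the last holds). The fingers move at their own pace and stop on an object; the grip force is fixed at half the most. Time passes only in rows, so rows that repeat a pose let the fingers close. It gives the time, the measured TCP pose, the force, the opening and the grip force at its end, in the units of the state.
- get_obs(): the state, without advancing time (a new reading comes with each control period).
- vision.capture(name): name is "scene" or "top" or "wrist"; returns a dict with "pixels" (400x640x3 uint8, red, green, blue), "vfov" (degrees; the focal length in pixels is half the picture's height over the tangent of half this angle, whatever the lens; pixels are square), "cx", "cy" (the principal point, pixels), "dist" ([k1, k2, p1, p2, k3] as OpenCV has them; the pictures are not rectified), "pose" (4x4, takes a point from camera to world coordinates); the wrist camera has in their place "T_tool_cam" (4x4, takes a point from camera to tool coordinates, whose origin is the TCP and whose axes are the flange's). Camera axes: x right, y up, looking along -z (the intrinsics and any distortion apply to the point x, -y, -z); pixel columns grow to the right and rows downward; lengths in mm; the calibration is good to about 2 mm. A picture is of the moment at which its call begins: read the wrist's pose just before it. There is no depth.
- workorder.close_job(): hands the job in; it is judged then, once.
The state is a dict: "time": time; "joint_positions": joint angles; "dq": joint speeds; "tau": joint torques, N m; "tool_pos": TCP position; "tcp_rot": TCP orientation; "contact_force": force on the tool from outside, world axes, zero at the start; "moment": the same for the moment, N m; "grip_width": finger opening in mm; "finger_force": force on a finger pad.
Only numpy, scipy, OpenCV 4.12 (cv2) and the standard library are available. Lean on these libraries where they do the work, as an engineer would, in place of code of your own. Each camera call takes 0.05 s, during which the arm holds its last target. There are 200 camera calls.

TASK

We are starting lot 5 and the tag dispenser is empty. Take the full reel from the rack (not the nearly used-up one), set it in the dispenser's cradle, and pin it there by pushing the spindle through one cheek, the reel's core and the other cheek until the spindle's handle is fully home against the cheek; also turn the dispenser's dial so that the 5 stands squarely in its little window. Leave the used reel in the rack and the other things on the counter where they are.

Things in the scene. Friction and masses are not known exactly. Their poses are not given: they have to be found in the camera images.
- dispenser: Grey tag-reel dispenser, fixed to the counter. Origin: on the counter under the middle of its reel bay; z up. Base plate 12 mm thick, x -45 to 45 mm, y -44 to 134 mm. The bay, open above, in front (-x) and behind, lies between two upright cheeks 61 mm high and 34 mm wide. A tear bar at x = -43 mm is 21 mm high. The dial stands beside the +y cheek; the -y side is free.
- bay_axis (a point): Middle of the bay, 44 mm above the counter, on the line (along its y) of the cheeks' two 15 mm through holes; same axes as the dispenser. Cheeks: inner faces at y = -24.5 and 24.5 mm, outer -32.5 and 32.5 mm. Under it two fixed steel bars along y (8 mm thick, x = -18 and 18 mm, tops 20 mm above the counter) are the cradle: on them the reel's centre lies here.
- full_reel: Full reel of tags, loose, about 160 g: grey flanges 58 mm in diameter, 44 mm overall width, paper wound to 52 mm diameter (38 mm wide) between them, 18 mm hole right through. Origin: its centre; y: its axis, level (both ways alike). It stands in the rack, centre 40 mm above the counter; grip it from above across the paper, along its x.
- used_reel: Nearly used-up reel next to the full one in the rack: same flanges and width, but only 31 mm wound diameter. Origin: its centre; y: its axis.
- reel_rack: Low grey rack, fixed to the counter: base 80 (x) x 116 (y) x 8 mm, two steel rails along y, three ribs 21 mm high. Origin: centre of its underside. The two reels stand in it in a row along y, centres 29 mm either side of the middle, either one in either place.
- spindle: Loose spindle, about 80 g, lying level on the counter, axis 6 mm up. x: along it, handle to tip; origin on its axis. Steel rod 12 mm thick, from x = -32.5 to 41.5 mm, last 8 mm tapered to 7 mm. Flat black handle x = -68.5 to -32.5 mm, 26 mm wide (y), 12 mm thick (z); grip it across its width. Home, the handle's shoulder meets the cheek and the origin is at bay_axis.
- lot_dial (a joint): Angle of the lot dial (rad); grows as the knob turns counter-clockwise seen from above, which brings higher numbers. Black numbers 1 to 6, 60 degrees apart on a white disc under the cover; number n is centred in the window at (n - 1) x 1.0472, so the 5 at 4.189. Friction about 0.05 N m, no detents: it stays where left. Stops at -0.3 and 5.8.
- dial_grip (a point): On the dial's vertical axis, 58 mm above the counter, 92 mm in +y from bay_axis; the dispenser's axes, does not turn. The black knob is a bar 33 x 12 mm, 40 to 64 mm above the counter; the bar's yaw in the dispenser is the dial angle - 4.189, so at 5 it lies along x. Grey housing below 74 mm square, top 36 mm up; in it the 16 mm window, 26 mm in -x from the axis.
- tag_gun: Blue tagging gun, 205 x 29 x 34 mm, lying near the robot; a bystander.
- mug_desk: White spotted mug, 91 mm high, past the monitor's right edge; a bystander.
- spool_0: Blue thread spool, 29 mm wide, 44 mm high, standing near the far edge of the counter; a bystander.

How it is judged (in metres and radians):
On the way, in this order (a step that is already met when the one before it is completed fails the run):
1. the full reel sits in the dispenser's cradle (distance between full_reel and bay_axis below 0.005 m and angle between the y axis of full_reel and the y axis of bay_axis, either way round below 0.08 rad), for 0.2 s.
2. the spindle is through both cheeks and the reel, its handle against the cheek (distance between each of full_reel, spindle and bay_axis below 0.005 m and angle between the x axis of spindle and the y axis of bay_axis, either way round below 0.08 rad), for 0.2 s.
At the end, for the whole second after the job is handed in: Full reel in the cradle, centre within 5 mm of the bay's middle; spindle through both cheeks and the reel, origin within 5 mm of the same point, in line within 0.08 rad; dial at 4.19 +/- 0.15 rad (the 5); used reel within 20 mm of its start; reel and spindle released, at rest (all of step 2 and angle between the y axis of full_reel and the y axis of bay_axis, either way round below 0.08 rad and value of joint lot_dial between 4.039 and 4.339 rad and distance of used_reel from where it was at the start of the episode below 0.02 m and linear speed of each of full_reel, spindle below 0.02 m/s); the robot touches nothing.
It fails at once if the used reel is taken from the rack (distance of used_reel from where it was at the start of the episode above 0.03 m).
It fails at once if a bystander is disturbed (distance of any of tag_gun, mug_desk, spool_0 from where it was at the start of the episode above 0.03 m).
It also fails if it takes over 72 s, if anything falls off the work surface, if the arm or the gripper's body presses on something with over 40 N, if the wrist force passes 120 N, or if a joint passes its speed limit or range.

## Working session

There is one attempt and no reset: what is moved stays moved. The work goes in short steps, Python scripts to look and compute and a shell command to move; the robot and the scene stay as the last step left them, time stands still between calls to the robot, and variables do not carry over. Pictures are saved under pics/ and viewed, at most 10 in all, crops included, and the job is handed in when it is done.

```bash
mkdir -p pics; ls; cat > h.py <<'E'
import numpy as np, cv2
from scipy.spatial.transform import Rotation as R
from plant import get_obs, vision, workorder
E
python3 - <<'E'
from h import *
import pickle
o=get_obs(); print(o)
d={}
for n in ("scene","top"):
    c=vision.capture(n); d[n]=c
    cv2.imwrite(f"pics/{n}0.png",c["pixels"][:,:,::-1]); print(n,{k:c[k] for k in c if k!="pixels"})
c=vision.capture("wrist");c["obs"]=o;d["wrist"]=c;cv2.imwrite("pics/wrist0.png",c["pixels"][:,:,::-1]);print({k:c[k] for k in c if k not in("pixels","obs")})
pickle.dump(d,open("c0.pkl","wb"))
E
```

```text
pics
{'time': 0.0, 'joint_positions': array([-1.46299639e+00,  3.42715953e-01,  1.52499756e+00,  1.86726777e-05,
        1.27537257e+00, -1.46032010e-01]), 'dq': array([-0.00027107, -0.00123393, -0.00052566, -0.00223946, -0.00077696,
        0.00047945]), 'tau': array([ 2.95395446e-03, -4.31244206e+01, -2.44215006e+01,  7.19854049e-02,
        5.60346083e-02, -1.53154861e-04]), 'tool_pos': array([ 131.79975044, -507.74089575,  197.45528595]), 'tcp_rot': array([-3.14011771e+00, -2.34980381e-04,  2.53826322e-01]), 'contact_force': array([ 0.21592599,  1.71808569, -0.02331328]), 'moment': array([ 0.00299916, -0.05083392, -0.00117288]), 'finger_force': 0.0, 'grip_width': 91.72304286889239}
scene {'vfov': 42.99220552544442, 'cx': 331.1881790727814, 'cy': 206.10328511247366, 'dist': array([0.01370536, 0.        , 0.        , 0.        , 0.        ]), 'pose': array([[ 8.77313857e-01,  1.83531485e-01, -4.43437244e-01,
        -9.36121459e+01],
       [-4.79577237e-01,  3.70033745e-01, -7.95663686e-01,
        -1.02518434e+03],
       [ 1.80574057e-02,  9.10709186e-01,  4.12653254e-01,
      
[... 434 characters left out ...]
76365e+01],
       [-5.27520750e-03,  1.04436341e-01,  9.94517583e-01,
         1.39218621e+03],
       [ 0.00000000e+00,  0.00000000e+00,  0.00000000e+00,
         1.00000000e+00]])}
{'vfov': 62.01284670699779, 'cx': 317.5071956524993, 'cy': 198.95205332261384, 'dist': array([-0.05302438,  0.        ,  0.        ,  0.        ,  0.        ]), 'T_tool_cam': array([[ 3.19858132e-05,  9.60710346e-01,  2.77552932e-01,
         7.44053185e+01],
       [ 9.99999999e-01, -3.13629086e-05, -6.68392322e-06,
        -3.16247694e-02],
       [ 2.28355304e-06,  2.77552932e-01, -9.60710346e-01,
        -1.86015887e+02],
       [ 0.00000000e+00,  0.00000000e+00,  0.00000000e+00,
         1.00000000e+00]])}
```

View pics/top0.png

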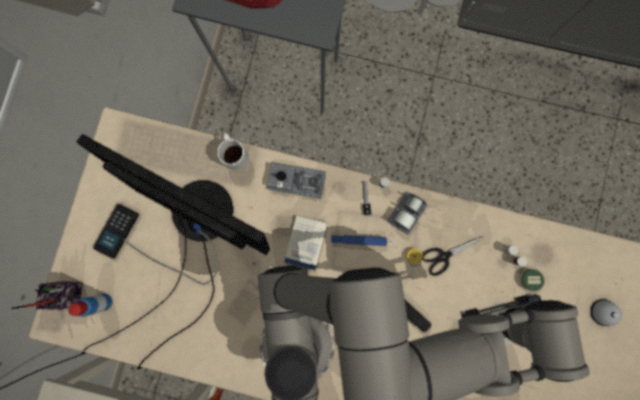

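The top view shows the dispenser at about (295,180), its dial knob at (281,177), the spindle near (366,197) with the handle toward the bottom, and the rack near (407,212). The mug is at (232,152), left of the dispenser. I'll enlarge this area.

```bash
python3 - <<'E'
import cv2
a=cv2.imread("pics/top0.png")[145:265,255:435]
cv2.imwrite("pics/topc.png",cv2.resize(a,(0,0),fx=4.4,fy=4.4,interpolation=cv2.INTER_CUBIC))
E
```

```text
(no output)
```

View pics/topc.png

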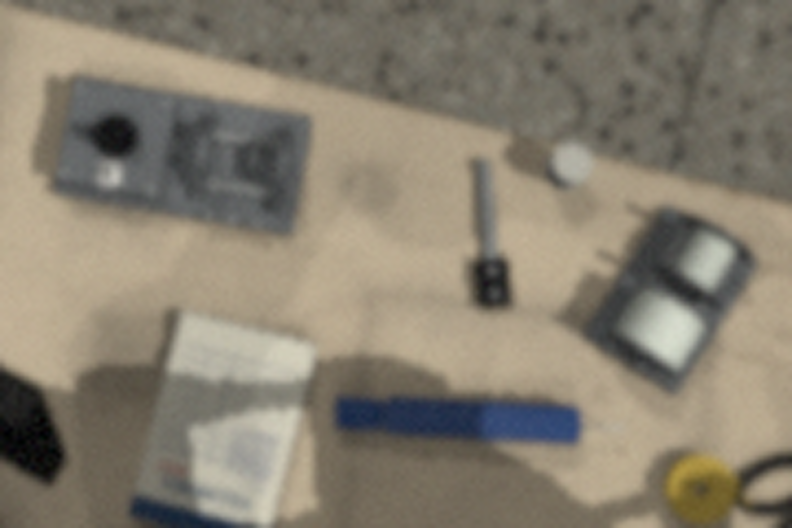

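View pics/scene0.png

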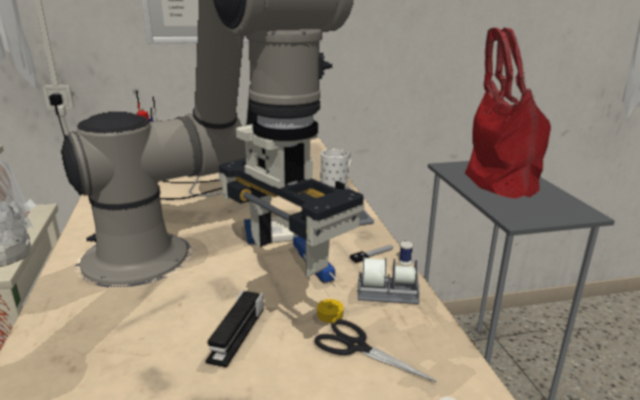

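The crop shows the fuller reel (wider paper) nearer the robot at crop (660,330), and the thin one at (707,258). The spindle runs from its handle at (492,282) to its tip at (481,162). The knob is at (115,135), its window is on the robot side at (108,175), and spool_0 is close by at (570,163). Next I'll compute rough positions.

```bash
cat >> h.py <<'E'
def K(c):
    f=200/np.tan(np.radians(c["vfov"]/2)); return np.array([[f,0,c["cx"]],[0,f,c["cy"]],[0,0,1.]])
def campose(c,obs=None):
    if "pose" in c: return c["pose"]
    o=obs or c["obs"]; T=np.eye(4); T[:3,:3]=R.from_euler("xyz",o["tcp_rot"]).as_matrix(); T[:3,3]=o["tool_pos"]
    return T@c["T_tool_cam"]
def px2w(c,pts,z):
    "pixels -> world on plane z"
    u=cv2.undistortPoints(np.array(pts,float).reshape(-1,1,2),K(c),c["dist"]).reshape(-1,2)
    T=campose(c); d=np.c_[u[:,0],-u[:,1],-np.ones(len(u))]@T[:3,:3].T
    z=np.broadcast_to(np.asarray(z,float),len(u))
    return T[:3,3]+d*((z-T[2,3])/d[:,2])[:,None]
def w2px(c,P):
    T=np.linalg.inv(campose(c)); q=np.atleast_2d(P)@T[:3,:3].T+T[:3,3]
    return cv2.projectPoints(np.c_[q[:,0],-q[:,1],-q[:,2]],np.zeros(3),np.zeros(3),K(c),c["dist"])[0].reshape(-1,2)
def snap(name,file):
    import pickle
    o=get_obs(); c=vision.capture(name); c["obs"]=o
    cv2.imwrite(f"pics/{file}.png",c["pixels"][:,:,::-1]); pickle.dump(c,open(f"{file}.pkl","wb")); return c
def todelta(p,yaw,o=None):
    "tool-axes shift and turn from the present pose to TCP p (mm), yaw, pointing down"
    o=o or get_obs(); A=R.from_euler("xyz",o["tcp_rot"]); B=R.from_euler("xyz",[np.pi,0,yaw])
    return np.round(A.inv().apply(np.array(p)-o["tool_pos"])/1000,4), np.round((A.inv()*B).as_rotvec(),4)
E
python3 - <<'E'
from h import *
import pickle
c=pickle.load(open("c0.pkl","rb"))["top"]
f=lambda x,y:(255+x/4.4,145+y/4.4)
N=["disp TL","TR","BR","BL","knob","window","sp tip","sp handle end mid","handle ctr","full","used","rackTL","rackR","rackB","rackL","spool","gunL","gunR","mug"]
P=[f(78,78),f(310,118),f(290,232),f(55,188),f(117,135),f(108,175),f(480,162),f(495,305),f(492,282),f(660,330),f(707,258),f(665,207),f(755,255),f(675,388),f(590,330),f(570,163),f(337,410),f(578,422),(232,152)]
Z=[12,12,12,36,64,36,6,6,6,65,55,8,8,8,8,44,20,20,91]
for n,w in zip(N,px2w(c,P,Z)): print(n,w.round(0))
E
```

```text
disp TL [572.  74.  12.]
TR [541. -95.  12.]
BR [457. -80.  12.]
BL [488.  88.  36.]
knob [521.  41.  64.]
window [497.  50.  36.]
sp tip [ 508. -219.    6.]
sp handle end mid [ 403. -228.    6.]
handle ctr [ 420. -226.    6.]
full [ 381. -335.   65.]
used [ 432. -371.   55.]
rackTL [ 473. -352.    8.]
rackR [ 438. -416.    8.]
rackB [ 342. -355.    8.]
rackL [ 385. -296.    8.]
spool [ 501. -279.   44.]
gunL [ 328. -112.   20.]
gunR [ 318. -284.   20.]
mug [591. 189.  91.]
```

```bash
python3 - <<'E'
from h import *
print(todelta([395,-285,160],0.05))
import pickle
c=pickle.load(open("c0.pkl","rb"))["top"]
print(px2w(c,[(268,240)]*3+[(200,225)]*2,[50,250,450,0,250]).round(0))
E
```

```text
(array([ 0.3107, -0.1496,  0.0378]), array([-1.100e-03, -1.000e-04,  2.038e-01]))
[[324.  84.  50.]
 [322.  60. 250.]
 [319.  36. 450.]
 [375. 307.   0.]
 [363. 238. 250.]]
```

```bash
python3 -m pendant '{"dp":[[0.052,-0.025,0],[0.104,-0.05,0],[0.156,-0.075,0.01],[0.208,-0.1,0.02],[0.26,-0.125,0.03],[0.31,-0.15,0.0375],[0.31,-0.15,0.0375],[0.31,-0.15,0.0375]],"rotation":[[0,0,0],[0,0,0.04],[0,0,0.08],[0,0,0.12],[0,0,0.16],[0,0,0.204],[0,0,0.204],[0,0,0.204]]}'
python3 - <<'E'
from h import *
c=snap("wrist","w1"); s=snap("scene","s1"); 
cv2.imwrite("pics/both.png",cv2.resize(c["pixels"][:,:,::-1],(800,500),interpolation=cv2.INTER_CUBIC))
cv2.imwrite("pics/s1c.png",cv2.resize(s["pixels"][60:310,100:450,::-1],(0,0),fx=2.2,fy=2.2,interpolation=cv2.INTER_CUBIC))
E
```

```text
time: 1.15
tool_pos: [394.0, -285.3, 160.5]
tcp_rot: [3.142, 0.001, 0.051]
contact_force: [-0.9, 0.4, 0.7]
grip_width: 91.8
finger_force: 0.0
```

View pics/both.png

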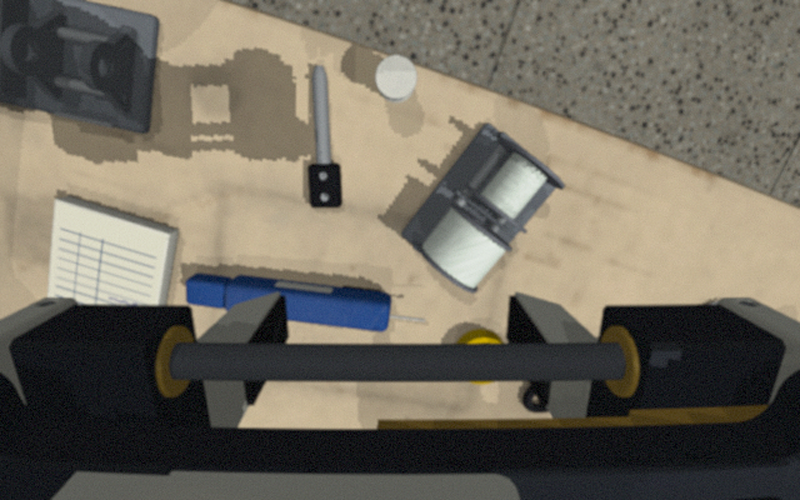

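View pics/s1c.png

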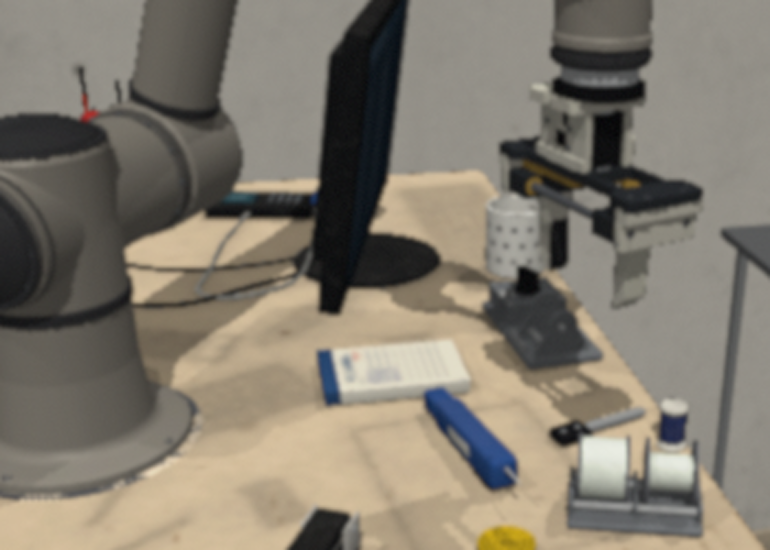

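The wrist view shows the spindle at view px from handle end (326,207) to tip (319,66), with the shoulder at (323,164). The full reel's paper is at (465,247), the used reel is at (517,187), and the dispenser's bay end is at the upper left. In the scene view, the monitor's near edge runs from crop (335,310) up past (335,50). The near reel is clearly the full one.

```bash
cat >> h.py <<'E'
from scipy.optimize import minimize
def reel_mask(c,p,r,S=4,box=None):
    x,y,yaw,z=p; t=np.linspace(0,2*np.pi,60); ax=np.array([-np.sin(yaw),np.cos(yaw),0]); ex=np.array([np.cos(yaw),np.sin(yaw),0])
    ring=lambda rr,s: np.array([x,y,z])+s*ax+rr*(np.cos(t)[:,None]*ex+np.sin(t)[:,None]*[0,0,1])
    m=np.zeros(((box[3]-box[1])*S,(box[2]-box[0])*S),np.uint8)
    cam=campose(c)[:3,3]; s=np.sign((cam-[x,y,z])@ax)
    def fill(P,v):
        q=cv2.convexHull(((w2px(c,P)-[box[0],box[1]]+.5)*S*16).astype(np.int32)); cv2.fillPoly(m,[q],v,shift=4)
    fill(np.r_[ring(29,-s*19),ring(29,-s*22)],0); fill(np.r_[ring(r,-19),ring(r,19)],255); fill(np.r_[ring(29,s*19),ring(29,s*22)],0)
    return cv2.resize(m,None,fx=1/S,fy=1/S,interpolation=cv2.INTER_AREA)/255.
def fit_reel(c,p0,r,z,box,thr=105):
    g=c["pixels"][box[1]:box[3],box[0]:box[2]].astype(float)
    sat=g.max(2)-g.min(2); w=cv2.GaussianBlur(np.clip((g.min(2)-thr)/30,0,1)*(sat<50),(0,0),1.0)
    f=lambda p:np.mean((cv2.GaussianBlur(reel_mask(c,[p[0],p[1],p[2]/50,z],r,box=box),(0,0),1.0)-w)**2)
    x0=np.array([p0[0],p0[1],p0[2]*50]); 
    res=minimize(f,x0,method="Nelder-Mead",options=dict(initial_simplex=x0+np.array([[0,0,0],[8,0,0],[0,8,0],[0,0,8]]),xatol=.05,fatol=1e-7))
    return res.x/[1,1,50],res.fun,w
E
python3 - <<'E'
from h import *
import pickle
c=pickle.load(open("w1.pkl","rb")); top=pickle.load(open("c0.pkl","rb"))["top"]; s=pickle.load(open("s1.pkl","rb"))
v=lambda *p:[np.array(q)/1.25 for q in p]
sp=px2w(c,v((309,165),(338,163),(342,205),(312,207),(319.5,66)),[12,12,12,12,6])
print(sp.round(1)); mid=(sp[0]+sp[1])/2; end=(sp[2]+sp[3])/2
print("shoulder",mid,"end",end,"angles",[np.arctan2(*(q)[1::-1]) for q in (mid-end,sp[4]-end)],np.linalg.norm((mid-end)),np.linalg.norm((sp[4]-end)[:2]))
print("paper px", px2w(c,v((465,247)),[66]))
box=(310,135,470,240)
for r,p0,z in((26,(383,-340,-.66),40),(15.5,(430,-375,-.66),40)):
    p,fv,w=fit_reel(c,p0,r,z,box=(325,160,412,240) if r==26 else (380,115,450,180)); print(r,p,fv,w.sum())
print("rack corners",px2w(c,v((403,233),(487,124)),[8,8]).round(1),"gun",px2w(c,v((388,325),(190,278)),20).round(0),"spool",px2w(c,v((395,78)),44).round(0))
# monitor corner triangulation
def ray(c,p):
    a=px2w(c,[p],0)[0]; o=campose(c)[:3,3]; return o,(a-o)/np.linalg.norm(a-o)
for sp_ in ((252,83),(250,200)):
    (o1,d1),(o2,d2)=ray(top,(268,243)),ray(s,sp_)
    t=np.linalg.lstsq(np.c_[d1,-d2],o2-o1,rcond=None)[0]; print((o1+d1*t[0]).round(0),(o2+d2*t[1]).round(0))
print(px2w(s,[(250,200)]*3,[60,100,140]).round(0))
E
```

```text
[[ 437.3 -213.2   12. ]
 [ 439.9 -236.3   12. ]
 [ 406.4 -240.    12. ]
 [ 403.5 -215.5   12. ]
 [ 512.1 -220.1    6. ]]
shoulder [ 438.60495992 -224.7440614    12.        ] end [ 404.96277923 -227.7603819    12.        ] angles [np.float64(0.0894197922606026), np.float64(0.07156306517029788)] 33.777129998503305 107.45649280931117
paper px [[ 391.00302751 -333.37897957   66.        ]]
26 [ 3.68565475e+02 -3.41142263e+02  3.19666422e-01] 0.27151079410516127 4198.002067064472
15.5 [ 434.14059885 -366.64195985   -0.75422449] 0.25688991519856763 2234.514514601734
rack corners [[ 384.5 -291.     8. ]
 [ 475.9 -352.     8. ]] gun [[ 305. -282.   20.]
 [ 339. -113.   20.]] spool [[ 502. -279.   44.]]
[313.  50. 335.] [301.  55. 335.]
[315.  85.  38.] [296.  92.  39.]
[[ 280.   46.   60.]
 [ 249.  -40.  100.]
 [ 219. -127.  140.]]
```

```bash
python3 - <<'E'
from h import *
import pickle
c=pickle.load(open("w1.pkl","rb")); g=c["pixels"]
for q in ((465,247),(440,240),(500,250),(515,180),(450,350),(430,120)): 
    y,x=int(q[1]/1.25),int(q[0]/1.25); print(q,g[y,x])
E
```

```text
(465, 247) [198 209 196]
(440, 240) [131 136 130]
(500, 250) [212 222 211]
(515, 180) [187 195 184]
(450, 350) [40 44 48]
(430, 120) [181 165 136]
```

```bash
sed -i 's/sat<50/sat<25/' h.py; python3 - <<'E'
from h import *
import pickle
c=pickle.load(open("w1.pkl","rb"))
for r,p0,z,box in((26,(390,-336,-.62),40,(325,155,410,240)),(15.5,(430,-375,-.62),40,(370,105,450,180))):
  for thr in (75,95):
    p,fv,w=fit_reel(c,p0,r,z,box,thr); print(r,p.round(3),fv,w.sum())
E
```

```text
26 [ 3.80943e+02 -3.31842e+02 -2.29000e-01] 0.13937055094952705 3134.5597186400023
26 [ 3.80724e+02 -3.32128e+02 -3.07000e-01] 0.10750613194080505 2613.827538057686
15.5 [ 432.282 -365.536   -0.67 ] 0.1075236445218232 2236.2404782738527
15.5 [ 432.907 -365.983   -0.712] 0.06314807589250519 1597.4495934245979
```

```bash
python3 - <<'E'
from h import *
import pickle
c=pickle.load(open("w1.pkl","rb"))
for r,p0,z,box in((26,(390,-336,.91),40,(325,155,410,240)),(15.5,(430,-375,.91),40,(370,105,450,180))):
  for thr in (75,95):
    p,fv,w=fit_reel(c,p0,r,z,box,thr); print(r,p.round(3),fv,w.sum())
a=fit_reel(c,(390,-336,.91),26,40,(325,155,410,240),95); m=reel_mask(c,[*a[0],40],26,box=(325,155,410,240))
cv2.imwrite("pics/fit.png",cv2.resize(np.hstack([a[2]*255,m*255]),None,fx=3,fy=3))
E
```

```text
26 [ 384.653 -337.579    1.002] 0.08322040520295755 3134.5597186400023
26 [ 383.858 -338.224    0.992] 0.052731272931428666 2613.827538057686
15.5 [ 430.124 -370.331    0.962] 0.07096489887814662 2236.2404782738527
15.5 [ 430.345 -370.035    0.949] 0.021307151742681954 1597.4495934245979[ WARN:0@1.805] global loadsave.cpp:1063 imwrite_ Unsupported depth image for selected encoder is fallbacked to CV_8U.
```

```bash
python3 - <<'E'
from h import *
print(todelta([383.5,-338,110],-0.596))
E
```

```text
(array([-0.0125,  0.0513,  0.0508]), array([ 5.000e-04, -0.000e+00,  6.445e-01]))
```

```bash
python3 -m pendant '{"dp":[[-0.004,0.015,0.015],[-0.008,0.03,0.03],[-0.012,0.045,0.04],[-0.0125,0.0513,0.05],[-0.0125,0.0513,0.05],[-0.0125,0.0513,0.05]],"rotation":[[0,0,0.17],[0,0,0.34],[0,0,0.51],[0,0,0.645],[0,0,0.645],[0,0,0.645]]}'
python3 - <<'E'
from h import *
c=snap("wrist","w2"); print(c["obs"]["tool_pos"],c["obs"]["tcp_rot"])
q=w2px(c,[[383.5,-338,66]])[0]; print(q, w2px(c,[[430,-370,55]]))
im=c["pixels"][:,:,::-1].copy(); cv2.imwrite("pics/w2v.png",cv2.resize(im,(800,500),interpolation=cv2.INTER_CUBIC))
E
```

```text
time: 2.0
tool_pos: [383.9, -337.5, 111.1]
tcp_rot: [3.141, -0.0, -0.594]
contact_force: [0.6, -0.4, -0.8]
grip_width: 92.2
finger_force: 0.0
[ 383.91498512 -337.49353604  111.05240678] [ 3.14149654e+00 -4.57794485e-04 -5.93831059e-01]
[317.91702815 209.31591651] [[318.63293111 129.48455266]]
```

View pics/w2v.png

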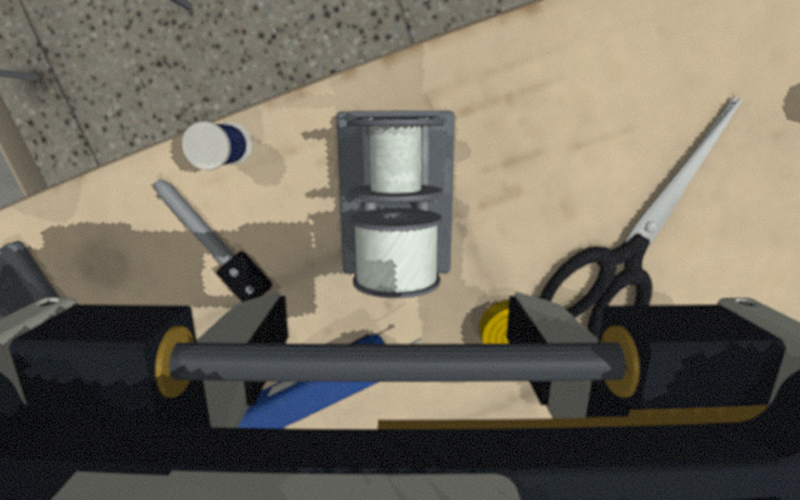

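The full reel's paper is centred at column 397, which is the tool's centre line (predicted 397), and it is square to the fingers. The yellow tape at (495,322) is near the right finger's path, so I'll check it.

```bash
python3 - <<'E'
from h import *
import pickle
c=pickle.load(open("w2.pkl","rb")); o=c["obs"]; A=R.from_euler("xyz",o["tcp_rot"])
for n,p,z in (("tape",[(484,322),(500,303),(515,320)],25),("paper left/right",[(355,250),(438,250)],52),("rack corners",[(338,112),(454,112),(341,273),(451,273)],8)):
    print(n,A.inv().apply(px2w(c,np.array(p)/1.25,z)-o["tool_pos"]).round(1))
E
```

```text
tape [[-59.   63.1  86. ]
 [-44.2  73.6  86. ]
 [-57.5  85.5  86. ]]
paper left/right [[  2.9 -25.4  59.1]
 [  2.9  25.6  59.1]]
rack corners [[ 85.6 -38.8 103.1]
 [ 85.6  38.3 103.1]
 [-27.6 -40.8 103. ]
 [-27.6  40.2 103. ]]
```

```bash
python3 -m pendant '{"dp":[[0,0,0.04],[0,0,0.07],[0,0,0.087],[0,0,0.087]],"rotation":[[0,0,0],[0,0,0],[0,0,0],[0,0,0]]}' && python3 -m pendant '{"dp":[[0,0,0],[0,0,0],[0,0,0],[0,0,0],[0,0,0],[0,0,0]],"rotation":[[0,0,0],[0,0,0],[0,0,0],[0,0,0],[0,0,0],[0,0,0]]}' 0.045
```

```text
time: 2.55
tool_pos: [383.9, -336.4, 23.1]
tcp_rot: [-3.141, 0.002, -0.594]
contact_force: [0.7, -0.3, 0.1]
grip_width: 91.8
finger_force: 0.0
time: 3.3
tool_pos: [384.3, -337.0, 23.6]
tcp_rot: [-3.142, -0.0, -0.595]
contact_force: [-0.5, 0.6, -0.5]
grip_width: 45.6
finger_force: 3.7
```

```bash
python3 -m pendant '{"dp":[[0,0,0],[0,0,0],[0,0,0],[0,0,0]],"rotation":[[0,0,0],[0,0,0],[0,0,0],[0,0,0]]}' 0.02
python3 - <<'E'
from h import *
c=snap("wrist","w3"); cv2.imwrite("pics/w3v.png",c["pixels"][100:400,120:520,::-1].repeat(2,0).repeat(2,1))
E
```

```text
time: 3.8
tool_pos: [384.3, -337.0, 23.6]
tcp_rot: [3.142, 0.0, -0.595]
contact_force: [0.2, -0.1, -0.4]
grip_width: 43.9
finger_force: 25.7
```

View pics/w3v.png

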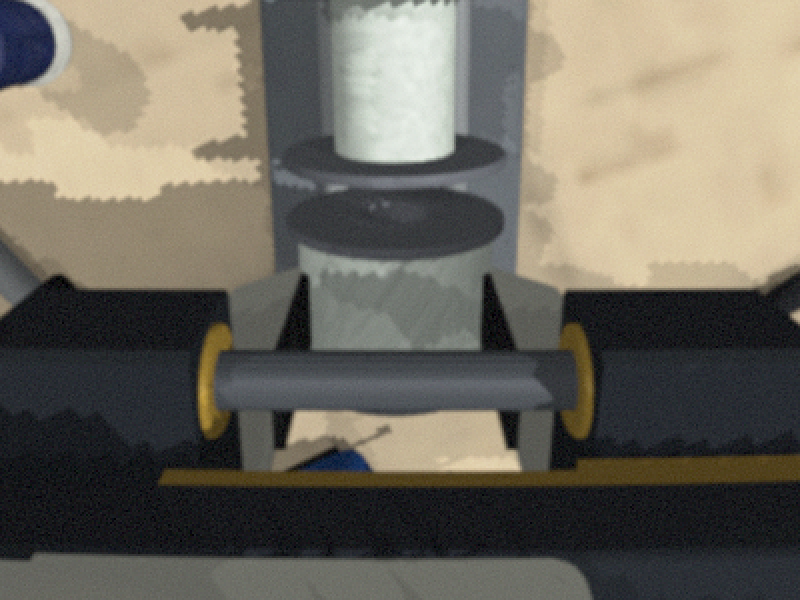

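The reel is between the pads and still standing squarely, with the used reel untouched. The width reading is lower than expected, so I'll lift slightly and check the hold.

```bash
python3 -m pendant '{"dp":[[0,0,-0.01],[0,0,-0.025],[0,0,-0.05],[0,0,-0.08],[0,0,-0.08]],"rotation":[[0,0,0],[0,0,0],[0,0,0],[0,0,0],[0,0,0]]}'
python3 - <<'E'
from h import *
c=snap("wrist","w4"); o=c["obs"]; print(o["contact_force"])
a,b=[__import__("pickle").load(open(f"w{i}.pkl","rb"))["pixels"][150:270,240:400].astype(int) for i in (3,4)]
cv2.imwrite("pics/w4v.png",np.hstack([np.uint8(x)[:,:,::-1] for x in (a,b)]).repeat(2,0).repeat(2,1))
E
```

```text
time: 4.47
tool_pos: [385.6, -338.5, 106.7]
tcp_rot: [3.14, -0.006, -0.595]
contact_force: [-0.6, -0.2, -1.5]
grip_width: 43.8
finger_force: 25.7
[-0.6388785  -0.23424688 -1.5073834 ]
```

View pics/w4v.png

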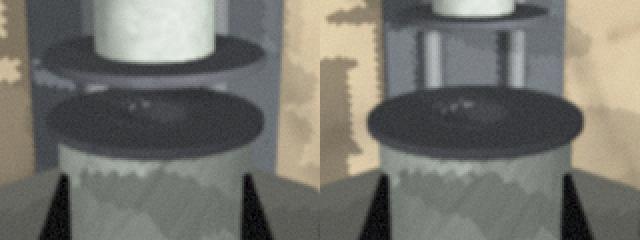

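The reel lifted without slipping: the flange is at the same pixel in both crops, and the wrist force rose by about 1.5 N, which matches its weight. Next I'll move to a viewing pose over the dispenser.

```bash
python3 - <<'E'
from h import *
print(todelta([500,-83,170],1.39))
E
```

```text
(array([-0.0471, -0.2754, -0.0654]), array([ 3.6000e-03, -1.0000e-03, -1.9852e+00]))
```

```bash
python3 -m pendant '{"dp":[[0,-0.015,-0.03],[-0.005,-0.045,-0.06],[-0.015,-0.095,-0.065],[-0.025,-0.145,-0.065],[-0.035,-0.195,-0.065],[-0.042,-0.24,-0.065],[-0.047,-0.275,-0.065],[-0.047,-0.275,-0.065]],"rotation":[[0,0,-0.1],[0,0,-0.27],[0,0,-0.44],[0,0,-0.61],[0,0,-0.78],[0,0,-0.95],[0,0,-1.12],[0,0,-1.29]]}' && python3 -m pendant '{"dp":[[0,0,0],[0,0,0],[0,0,0],[0,0,0],[0,0,0],[0,0,0]],"rotation":[[0,0,-0.17],[0,0,-0.34],[0,0,-0.51],[0,0,-0.69],[0,0,-0.69],[0,0,-0.69]]}'
python3 - <<'E'
from h import *
c=snap("wrist","w5"); cv2.imwrite("pics/w5v.png",cv2.resize(c["pixels"][:260,140:520,::-1],None,fx=2.1,fy=2.1,interpolation=cv2.INTER_CUBIC)); print(c["obs"]["tool_pos"],c["obs"]["tcp_rot"],c["obs"]["joint_positions"])
E
```

```text
time: 5.52
tool_pos: [499.6, -80.4, 167.4]
tcp_rot: [-3.14, 0.001, 0.704]
contact_force: [0.3, -1.9, -0.9]
grip_width: 44.0
finger_force: 25.7
time: 6.28
tool_pos: [499.3, -82.9, 168.1]
tcp_rot: [-3.141, -0.0, 1.381]
contact_force: [-0.1, 0.4, -1.2]
grip_width: 43.8
finger_force: 25.7
[499.28302782 -82.88910281 168.05772016] [-3.14054370e+00 -2.84692600e-05  1.38127139e+00] [-3.15976261e-01  3.35395949e-01  1.62188944e+00 -1.12284908e-04
  1.18535144e+00 -1.26409073e-01]
```

View pics/w5v.png

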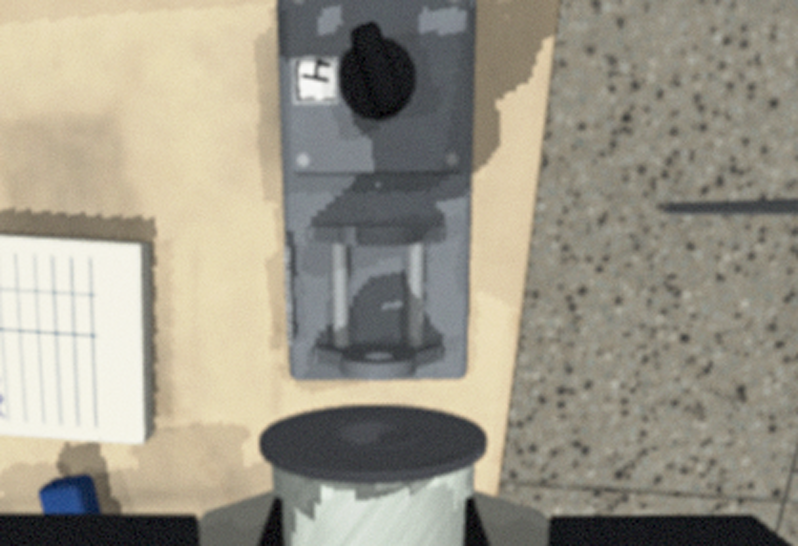

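The view shows the dispenser almost square to the tool. The base plate's -y corners are at view (292,378) and (466,377), and the cradle bars are at columns 341 and 416. The knob is at (378,77) and the window is on the left, showing a 4 turned slightly. Next I'll measure the dispenser and the held reel's flange in the same picture.

```bash
python3 - <<'E'
from h import *
import pickle
c=pickle.load(open("w5.pkl","rb")); o=c["obs"]; A=R.from_euler("xyz",o["tcp_rot"])
f=lambda P:np.array([(140+(x+.5)/2.1-.5,(y+.5)/2.1-.5) for x,y in P])
def show(n,P,z):
    w=px2w(c,f(P),z); print(n,w.round(1).tolist(),"tool",A.inv().apply(w-o["tool_pos"]).round(1).tolist())
show("plate corners",[(292,378),(466,377)],12)
show("plate L edge",[(291,330),(290,240)],12)
show("plate R edge",[(467,330),(470,195)],12)
show("bars L/R",[(339,250),(341,335),(415,250),(416,335)],20)
show("housing front edge",[(285,170),(470,173)],36)
show("cheek -y top",[(378,350),(343,350),(412,350)],61)
show("cheek +y top inner",[(357,243),(410,243)],61)
show("knob",[(378,77),(378,45),(378,118)],50)
show("window",[(316,78)],36)
# reel flange predicted rows in view px for dx offsets
t=np.linspace(0,2*np.pi,200)
for dx in (-4,-2,0,2,4):
    P=np.array([[22+dx,29*np.cos(a),-16.4+29*np.sin(a)] for a in t]); q=w2px(c,A.apply(P)+o["tool_pos"])
    q=(q-[140,0])*2.1; P[:,0]-=3; q2=(w2px(c,A.apply(P)+o["tool_pos"])-[140,0])*2.1
    print(dx,"outer face cols",q[:,0].min().round(1),q[:,0].max().round(1),"rows",q[:,1].min().round(1),q[:,1].max().round(1),"inner max row",q2[:,1].max().round(1))
E
```

```text
plate corners [[458.1, -78.1, 12.0], [543.9, -94.0, 12.0]] tool [[-3.1, -41.2, 156.1], [-2.5, 46.1, 156.0]]
plate L edge [[462.9, -54.4, 12.0], [471.8, -12.1, 12.0]] tool [[21.1, -40.9, 156.1], [64.3, -40.1, 156.1]]
plate R edge [[548.0, -70.7, 12.0], [559.3, -7.9, 12.0]] tool [[21.2, 45.7, 156.0], [85.0, 44.9, 156.0]]
bars L/R [[494.3, -20.9, 20.0], [487.2, -60.3, 20.0], [529.1, -27.6, 20.0], [522.7, -67.1, 20.0]] tool [[59.9, -16.4, 148.1], [19.9, -16.0, 148.1], [60.0, 19.0, 148.0], [20.0, 20.1, 148.0]]
housing front edge [[479.0, 17.4, 36.0], [557.5, 1.1, 36.0]] tool [[94.7, -38.6, 132.1], [93.4, 41.4, 132.0]]
cheek -y top [[504.5, -63.3, 61.0], [489.9, -60.5, 61.0], [518.7, -66.0, 61.0]] tool [[20.2, 1.6, 107.1], [20.2, -13.3, 107.1], [20.3, 16.0, 107.0]]
cheek +y top inner [[504.4, -18.1, 61.0], [525.6, -22.2, 61.0]] tool [[64.6, -7.1, 107.1], [64.6, 14.5, 107.0]]
knob [[525.0, 44.0, 50.0], [527.2, 55.8, 50.0], [522.1, 28.8, 50.0]] tool [[129.5, 1.4, 118.1], [141.4, 1.4, 118.1], [113.9, 1.5, 118.1]]
window [[499.9, 51.1, 36.0]] tool [[131.7, -24.5, 132.1]]
-4 outer face cols 260.0 489.3 rows 415.6 489.4 inner max row 502.3
-2 outer face cols 259.7 489.7 rows 409.1 480.8 inner max row 493.7
0 outer face cols 259.3 490.0 rows 402.6 472.1 inner max row 485.1
2 outer face cols 258.9 490.4 rows 396.0 463.3 inner max row 476.4
4 outer face cols 258.6 490.8 rows 389.3 454.4 inner max row 467.7
```

```bash
python3 -m pendant '{"dp":[[0.02,0.001,0.02],[0.0394,0.0022,0.05],[0.0394,0.0022,0.078],[0.0394,0.0022,0.083],[0.0394,0.0022,0.083],[0.0394,0.0022,0.083]],"rotation":[[0,0,-0.008],[0,0,-0.008],[0,0,-0.008],[0,0,-0.008],[0,0,-0.008],[0,0,-0.008]]}'
python3 - <<'E'
from h import *
c=snap("wrist","w6"); o=c["obs"]; A=R.from_euler("xyz",o["tcp_rot"]); print(o["tool_pos"],o["tcp_rot"])
h=o["tool_pos"][2]
T=lambda x,y,z:w2px(c,A.apply(np.array([[x,y,h-z]]))+o["tool_pos"])[0].round(1)
for n,p in dict(flange_out_top=(22.4,0,h+45.4-0),flange_in_top=(19.4,0,h+45.4),chk_in=(24.5,0,61),chk_out=(32.5,0,61),hous_edge=(55,0,36),hous_front=(55,-37,36),plateL=(45,-45,12),plateR=(45,45,12),cheekL=(28,-17,61),cheekR=(28,17,61),knob=(92,0,64)).items(): print(n,T(*p))
g=c["pixels"].astype(int).sum(2)//3
np.set_printoptions(linewidth=250)
for col in (300,316,330): print(col,g[90:230,col-3:col+4].mean(1).round().astype(int))
for row in (120,135,150): print(row,"L",g[row-2:row+3,200:265].mean(0).astype(int),"R",g[row-2:row+3,370:440].mean(0).astype(int))
E
```

```text
time: 7.08
tool_pos: [509.9, -45.1, 86.8]
tcp_rot: [3.139, 0.0, 1.392]
contact_force: [-0.7, 0.2, -0.9]
grip_width: 44.1
finger_force: 25.7
[509.85126729 -45.08583775  86.77542472] [3.13934486e+00 2.02143863e-04 1.39192200e+00]
flange_out_top [318.6 224. ]
flange_in_top [318.6 230.2]
chk_in [318.2 182.8]
chk_out [318.2 170.8]
hous_edge [318.2 132.3]
hous_front [265.5 132.4]
plateL [260.4 142.8]
plateR [375.8 142.8]
cheekL [292.1 177.6]
cheekR [344.3 177.6]
knob [318.3  73.2]
300 [ 23  29  28  28  37  46  57  65  73  72  74  74  73  74  75  76  75  74  75  76  75  74  78  81  88  89  90  90  91  91  90  91  90  91  89  89  90  89  91  91  91  93 102 108 106 100  98  89  83  80  87  89  92  93  93  92  94  94  92  91  93  92
  92  93  95  92  92  88  81  71  68  64  65  66  68  67  67  66  67  72  76  82  83  83  83  84  84  83  82  82  85  95 103 107 108 112 115 117 122 123 126 130 125 103  76  62  63  61  62  64  64  68  66  67  66  67  69  66  66  66  64  64  63  64
  64  63  62  63  65  64  65  64  64  67  72  76  76  75  84 110]
316 [ 23  23  26  24  22  23  19  23  27  20  23  35
[... 2045 characters left out ...]
 204 204 204 203 202 198 172 136 121 124 125 123 123 128 135 143 146 139 130 118 121 128 139 141 143 139 128 117
 112 115 125 135 139 139 137 139]
150 L [209 208 208 208 209 209 210 210 210 209 210 210 211 213 211 211 211 211 211 211 210 211 212 211 212 212 213 213 212 214 213 215 215 214 214 215 215 214 215 215 214 214 215 214 214 214 215 213 214 216 215 212 214 211 206 195 191 191 183 159 133 123
 131 137 143] R [ 93 102 143 190 204 204 202 201 203 203 202 204 204 204 204 205 206 206 206 205 206 207 207 206 206 205 207 206 205 205 204 206 204 203 204 205 200 189 158 129 122 130 136 140 143 145 148 141 130 116 107 112 123 136 146 148 146 144 144 148 145 147
 147 146 142 138 138 138 140 148]
```

The code agrees with the prediction. The cheek's top edges are at rows 170 and 181, and the flange is within about 0.5 mm of centre along the axis. Laterally I need about -1 mm.

```bash
python3 -m pendant '{"dp":[[0,-0.001,0.01],[0,-0.001,0.02],[0,-0.001,0.03],[0,-0.001,0.04],[0,-0.001,0.047],[0,-0.001,0.052],[0,-0.001,0.055],[0,-0.001,0.055]],"rotation":[[0,0,0],[0,0,0],[0,0,0],[0,0,0],[0,0,0],[0,0,0],[0,0,0],[0,0,0]]}'
```

```text
time: 8.12
tool_pos: [508.0, -44.5, 30.5]
tcp_rot: [-3.141, 0.0, 1.393]
contact_force: [0.1, 0.0, -1.8]
grip_width: 43.9
finger_force: 25.7
```

```bash
python3 -m pendant '{"dp":[[0,0,0.001],[0,0,0.002],[0,0,0.002],[0,0,0.002]],"rotation":[[0,0,0],[0,0,0],[0,0,0],[0,0,0]]}'; python3 -m pendant '{"dp":[[0,0,0.001],[0,0,0.001],[0,0,0.001]],"rotation":[[0,0,0],[0,0,0],[0,0,0]]}'
```

```text
time: 8.62
tool_pos: [508.1, -44.5, 28.7]
tcp_rot: [3.141, 0.0, 1.393]
contact_force: [0.8, 0.2, -0.5]
grip_width: 44.1
finger_force: 25.7
time: 9.0
tool_pos: [508.2, -44.6, 27.7]
tcp_rot: [3.141, 0.0, 1.393]
contact_force: [0.3, 1.2, -1.0]
grip_width: 43.9
finger_force: 25.9
```

```bash
python3 -m pendant '{"dp":[[0,0,0.0005],[0,0,0.001],[0,0,0.001]],"rotation":[[0,0,0],[0,0,0],[0,0,0]]}'; python3 -m pendant '{"dp":[[0,0,0.0005],[0,0,0.001],[0,0,0.001]],"rotation":[[0,0,0],[0,0,0],[0,0,0]]}'
```

```text
time: 9.38
tool_pos: [508.5, -44.6, 27.3]
tcp_rot: [3.14, 0.0, 1.393]
contact_force: [-0.5, 0.8, 5.9]
grip_width: 43.7
finger_force: 27.5
time: 9.75
tool_pos: [508.6, -44.5, 27.0]
tcp_rot: [3.14, 0.0, 1.393]
contact_force: [-2.9, 0.6, 13.4]
grip_width: 43.8
finger_force: 29.2
```

```bash
python3 -m pendant '{"dp":[[0,0,-0.001],[0,0,-0.001],[0,0,-0.001],[0,0,-0.001]],"rotation":[[0,0,0],[0,0,0],[0,0,0],[0,0,0]]}' 0.066; python3 -m pendant '{"dp":[[0,0,-0.02],[0,0,-0.045],[0,0,-0.08],[0,0,-0.12],[0,0,-0.15],[0,0,-0.15],[0,0,-0.15]],"rotation":[[0,0,0],[0,0,0],[0,0,0],[0,0,0],[0,0,0],[0,0,0],[0,0,0]]}'
python3 - <<'E'
from h import *
c=snap("wrist","w7"); o=c["obs"]; A=R.from_euler("xyz",o["tcp_rot"]); print(o["tool_pos"],o["tcp_rot"])
q=w2px(c,[[508,-44.5,44],[508,-44.5,70]]); print(q)
q=q[1]; box=tuple(int(v) for v in (q[0]-55,q[1]-40,q[0]+55,q[1]+45))
for thr in(75,95):
    p,fv,w=fit_reel(c,(508,-44.5,-0.178),26,44,box,thr); print(p,fv,w.sum(), reel_mask(c,[*p,44],26,box=box).sum())
E
```

```text
time: 10.25
tool_pos: [507.9, -44.5, 26.3]
tcp_rot: [-3.141, 0.0, 1.393]
contact_force: [0.7, 0.4, -0.0]
grip_width: 65.8
finger_force: 0.0
time: 11.12
tool_pos: [507.4, -44.3, 175.6]
tcp_rot: [-3.14, -0.0, 1.393]
contact_force: [-0.2, 0.3, 0.2]
grip_width: 66.1
finger_force: 0.0
[507.42475154 -44.32575581 175.63510297] [-3.14000862e+00 -2.08747574e-05  1.39279631e+00]
[[318.76632402 182.28022673]
 [318.83492265 188.87904213]]
[ 5.07536968e+02 -4.39870556e+01 -1.73572813e-01] 0.1903745246136059 4294.226759784488 2101.9411764705883
[ 5.07856583e+02 -4.31085041e+01 -1.79388182e-01] 0.0759682338467981 3350.1502425252315 2105.5372549019608
```

The reel sits at (507.7,-43.5) with yaw -0.176, on the cradle as intended. Next is the spindle.

```bash
python3 - <<'E'
from h import *
print(todelta([420,-226,120],0.078))
E
```

```text
(array([-0.1943, -0.0536,  0.0554]), array([-0.0021,  0.0015,  1.3148]))
```

```bash
python3 -m pendant '{"dp":[[-0.02,-0.005,0],[-0.055,-0.015,0],[-0.09,-0.025,0],[-0.125,-0.035,0.01],[-0.16,-0.045,0.03],[-0.185,-0.05,0.045],[-0.194,-0.0535,0.055],[-0.194,-0.0535,0.055]],"rotation":[[0,0,0.16],[0,0,0.33],[0,0,0.5],[0,0,0.67],[0,0,0.84],[0,0,1.01],[0,0,1.18],[0,0,1.315]]}' 0.07;  python3 -m pendant '{"dp":[[0,0,0],[0,0,0]],"rotation":[[0,0,0],[0,0,0]]}'
python3 - <<'E'
from h import *
c=snap("wrist","w8"); o=c["obs"]; A=R.from_euler("xyz",o["tcp_rot"])
g=c["pixels"].astype(int); m=((g.max(2)<75)).astype(np.uint8)
n,l,st,ce=cv2.connectedComponentsWithStats(m)
e=w2px(c,[[422,-226,12],[471,-222,12],[512,-220,6]]); print("expect",e)
for i in range(1,n):
    if 300<st[i,4]<8000: print(st[i],ce[i].round(1))
i=l[int(e[0,1])-4:int(e[0,1])+5,int(e[0,0])-4:int(e[0,0])+5]; i=np.bincount(i[i>0]).argmax()
r=cv2.minAreaRect(np.argwhere(l==i)[:,::-1].astype(np.float32)); B=px2w(c,cv2.boxPoints(r),12); print(r,A.inv().apply(B-o["tool_pos"]).round(1).tolist(),B.mean(0),[np.linalg.norm(B[k]-B[k-1]).round(1) for k in (0,1)])
E
```

```text
time: 12.18
tool_pos: [419.4, -225.9, 119.4]
tcp_rot: [-3.139, 0.004, 0.071]
contact_force: [-0.7, 0.4, 0.7]
grip_width: 70.2
finger_force: 0.0
time: 12.42
tool_pos: [420.9, -225.7, 121.1]
tcp_rot: [-3.141, 0.001, 0.081]
contact_force: [0.0, -0.1, -0.3]
grip_width: 69.7
finger_force: 0.0
expect [[317.99737849 186.27827607]
 [317.97663029 131.67135608]
 [319.51230335  82.90227864]]
[   0    0   19   93 1095] [ 6.5 43.2]
[  19    0   88  111 2109] [47.6 49.5]
[  76   33   91  102 5141] [128.1  89.2]
[ 420  143  114   76 1601] [464.2 177.5]
[303 166  28  39 869] [316.2 185.3]
((316.23870849609375, 185.07717895507812), (26.673803329467773, 37.77065658569336), 1.9749339818954468) [[-15.2, -14.1, 109.1], [20.2, -12.5, 109.1], [19.3, 11.5, 109.1], [-16.1, 10.6, 109.1]] [ 422.71525876 -224.32627876   12.        ] [np.float64(24.7), np.float64(35.5)]
```

```bash
python3 - <<'E'
from h import *
import pickle
c=pickle.load(open("w8.pkl","rb")); o=c["obs"]; A=R.from_euler("xyz",o["tcp_rot"]); g=c["pixels"].astype(int)
np.set_printoptions(linewidth=220)
P=[]
for r in range(85,160,12): 
    s=(g[r-2:r+3,300:336,0]-g[r-2:r+3,300:336,2]).mean(0); print(r,s.astype(int))
    k=np.where(s<14)[0]
    if len(k): P.append((300+k.mean(),r))
w=A.inv().apply(px2w(c,P,6)-o["tool_pos"]); print(w.round(1)); print(np.polyfit(w[:,0],w[:,1],1))
E
```

```text
85 [49 51 50 52 52 51 52 47 40 33 33 34 33 23 10 -1 -3 -5 -4 -3 -4 -3  1 19 42 49 50 53 50 50 52 51 51 50 52 52]
97 [52 50 52 51 51 52 47 39 33 33 31 23  6 -2 -4 -4 -5 -5 -5 -5 -5 -4 -5 -6  0 25 46 53 52 55 52 54 53 53 52 50]
109 [52 54 53 51 53 48 39 35 33 34 31 17  1 -4 -4 -6 -5 -5 -6 -5 -5 -4 -7 -7  6 33 48 53 53 54 50 50 52 51 51 51]
121 [54 53 52 52 48 40 36 33 32 33 30 17  0 -3 -1 -2 -4 -3 -7 -5 -5 -6 -4 -4 11 39 51 51 51 51 51 49 49 51 50 51]
133 [51 52 50 49 41 36 32 33 30 34 28 13  0 -4 -4 -4 -5 -6 -5 -5 -4 -6 -6 -1 20 46 52 52 52 52 52 51 52 50 51 52]
145 [51 51 53 52 51 47 40 34 33 33 28 10 -2 -4 -4 -5 -7 -4 -6 -4 -5 -5 -5  5 31 47 51 51 52 52 52 50 51 50 52 51]
157 [50 53 52 53 50 42 34 33 34 33 29  8 -4 -4 -5 -5 -6 -5 -6 -5 -5 -6 -5  9 36 48 52 51 50 51 51 50 52 50 51 51]
[[ 89.7   0.5 115. ]
 [ 79.7   0.5 115. ]
 [ 69.5   0.5 115. ]
 [ 59.2   0.5 115.1]
 [ 48.7  -0.4 115.1]
 [ 38.   -0.4 115.1]
 [ 27.1  -0.4 115.1]]
[ 0.01823079 -0.97417453]
```

```bash
python3 -m pendant '{"dp":[[0.001,-0.001,0.05],[0.001,-0.001,0.095],[0.001,-0.001,0.112],[0.001,-0.001,0.116],[0.001,-0.001,0.116],[0.001,-0.001,0.116]],"rotation":[[0,0,0.02],[0,0,0.02],[0,0,0.02],[0,0,0.02],[0,0,0.02],[0,0,0.02]]}'
```

```text
time: 13.22
tool_pos: [422.6, -225.3, 6.6]
tcp_rot: [3.14, -0.002, 0.058]
contact_force: [0.3, -0.4, -0.7]
grip_width: 70.3
finger_force: 0.0
```

```bash
python3 -m pendant '{"dp":[[0,0,0.002],[0,0,0.003],[0,0,0.003]],"rotation":[[0,0,0],[0,0,0],[0,0,0]]}'; python3 -c "
from h import *
for i in range(3): print(get_obs()['tool_pos'])"
```

```text
time: 13.6
tool_pos: [422.0, -224.9, 2.7]
tcp_rot: [3.141, -0.0, 0.058]
contact_force: [0.1, 0.2, 0.4]
grip_width: 69.9
finger_force: 0.0
[ 421.97412794 -224.8877997     2.65568336]
[ 421.97412794 -224.8877997     2.65568336]
[ 421.97412794 -224.8877997     2.65568336]
```

```bash
python3 -m pendant '{"dp":[[0,0,0],[0,0,0],[0,0,0],[0,0,0],[0,0,0],[0,0,0],[0,0,0]],"rotation":[[0,0,0],[0,0,0],[0,0,0],[0,0,0],[0,0,0],[0,0,0],[0,0,0]]}' 0.005
```

```text
time: 14.48
tool_pos: [422.0, -224.9, 2.6]
tcp_rot: [3.142, 0.0, 0.058]
contact_force: [0.4, -0.8, 0.1]
grip_width: 6.9
finger_force: 0.0
```

```bash
python3 -m pendant '{"dp":[[0,0,0],[0,0,0]],"rotation":[[0,0,0],[0,0,0]]}'
python3 - <<'E'
from h import *
c=snap("wrist","w9"); o=c["obs"]; A=R.from_euler("xyz",o["tcp_rot"]); g=c["pixels"].astype(int)
P=[]
for y0 in (0,0,):pass
np.set_printoptions(linewidth=220)
for X in (20,40,60,80):
    q=w2px(c,A.apply([[X,0,-3.4]])+o["tool_pos"])[0]; r,k=int(q[1]),int(q[0])
    print(X,q.round(1),(g[r-1:r+2,k-30:k+31,0]-g[r-1:r+2,k-30:k+31,2]).mean(0).astype(int))
E
```

```text
time: 14.72
tool_pos: [422.0, -224.9, 2.6]
tcp_rot: [3.142, -0.0, 0.058]
contact_force: [0.7, 0.2, 0.2]
grip_width: 4.9
finger_force: 0.0
20 [317.4 201.7] [38 35 34 35 33 32 32 32 33 33 32 31 30 33 30 32 31 33 31 19  7 -3 -5 -2 -5 -1 -3 -4 -3 -5 -3 -2 -1 -4 -4 -2 -3 -3 -5 -3  9 24 30 31 34 32 32 32 31 34 31 33 33 31 34 32 34 32 31 32 32]
40 [317.4 167.3] [32 32 33 32 32 31 31 32 31 35 31 34 33 32 33 31 31 34 29 13  0 -4 -6 -3 -5 -2 -6 -4 -5 -4 -2 -6 -5 -5 -3 -5 -3 -5 -3  0 14 30 33 32 32 32 31 31 32 32 33 32 33 33 33 30 31 34 31 34 31]
60 [317.4 130.8] [33 32 31 31 31 34 31 32 33 32 33 31 32 32 33 33 30 32 27 10 -2 -3 -3 -3 -3 -2 -3 -3 -4 -3 -4 -2 -3 -4 -3 -5 -3 -5 -3 -2  4 21 28 30 32 33 31 33 34 30 32 32 31 31 33 30 33 34 32 33 31]
80 [317.4  92.3] [34 31 32 35 32 31 32 32 32 32 32 31 30 32 33 32 32 30 17  3 -2 -5 -2 -3 -5 -5 -2 -6 -5 -5 -7 -6 -8 -5 -6 -5 -5 -5 -5 -1  7 26 37 41 42 46 48 48 47 50 51 50 50 50 51 51 50 52 52 52 50]
```

The rod is still where it was and the fingers closed on nothing. The reel grip also read a 44 mm chord instead of 52. Both fit fingertips ending about 30 mm above the reported TCP. I'll open and descend in small steps, watching the force.

```bash
python3 -m pendant '{"dp":[[0,0,0],[0,0,0],[0,0,0],[0,0,0],[0,0,0]],"rotation":[[0,0,0],[0,0,0],[0,0,0],[0,0,0],[0,0,0]]}' 0.06; python3 -m pendant '{"dp":[[0,0,0.0015],[0,0,0.003],[0,0,0.003]],"rotation":[[0,0,0],[0,0,0],[0,0,0]]}'
python3 - <<'E'
from h import *
import pickle
c=pickle.load(open("w9.pkl","rb")); o=c["obs"]; A=R.from_euler("xyz",o["tcp_rot"])
for z in (0,-10,-20,-30,-40): print(z, w2px(c,A.apply([[9.5,0,z],[0,2.5,z],[-9.5,0,z]])+o["tool_pos"]).round(0).tolist())
cv2.imwrite("pics/w9v.png",cv2.resize(c["pixels"][130:330,160:480,::-1],None,fx=2.5,fy=2.5,interpolation=cv2.INTER_CUBIC))
E
```

```text
time: 15.4
tool_pos: [422.0, -224.9, 2.6]
tcp_rot: [3.141, -0.0, 0.058]
contact_force: [-0.0, -0.2, 0.2]
grip_width: 50.4
finger_force: 0.0
time: 15.78
tool_pos: [421.9, -224.8, -0.6]
tcp_rot: [-3.141, 0.0, 0.058]
contact_force: [0.1, 0.0, 0.8]
grip_width: 60.0
finger_force: 0.0
0 [[317.0, 217.0], [322.0, 232.0], [317.0, 247.0]]
-10 [[317.0, 223.0], [322.0, 239.0], [317.0, 254.0]]
-20 [[317.0, 229.0], [322.0, 246.0], [317.0, 262.0]]
-30 [[317.0, 237.0], [322.0, 254.0], [317.0, 270.0]]
-40 [[317.0, 245.0], [323.0, 263.0], [317.0, 280.0]]
```

```bash
python3 -m pendant '{"dp":[[0,0,0.001],[0,0,0.002],[0,0,0.003],[0,0,0.003]],"rotation":[[0,0,0],[0,0,0],[0,0,0],[0,0,0]]}'; python3 -m pendant '{"dp":[[0,0,0.002],[0,0,0.004],[0,0,0.004]],"rotation":[[0,0,0],[0,0,0],[0,0,0]]}'
```

```text
time: 16.27
tool_pos: [421.9, -224.8, -3.5]
tcp_rot: [-3.142, 0.0, 0.058]
contact_force: [-0.0, 0.3, -0.0]
grip_width: 59.6
finger_force: 0.0
time: 16.65
tool_pos: [421.8, -224.8, -7.6]
tcp_rot: [-3.141, 0.0, 0.058]
contact_force: [-0.0, -0.5, -1.0]
grip_width: 59.9
finger_force: 0.0
```

Now well below "z = 0" with no force, so the fingertips are indeed short of the reported TCP. I'll keep going down under force watch.

```bash
python3 -m pendant '{"dp":[[0,0,0.002],[0,0,0.004],[0,0,0.006],[0,0,0.006]],"rotation":[[0,0,0],[0,0,0],[0,0,0],[0,0,0]]}'; python3 -m pendant '{"dp":[[0,0,0.002],[0,0,0.004],[0,0,0.004]],"rotation":[[0,0,0],[0,0,0],[0,0,0]]}'; python3 -m pendant '{"dp":[[0,0,0.0015],[0,0,0.003],[0,0,0.003]],"rotation":[[0,0,0],[0,0,0],[0,0,0]]}'
```

```text
time: 17.15
tool_pos: [421.8, -224.8, -13.6]
tcp_rot: [-3.141, 0.0, 0.058]
contact_force: [0.3, -0.1, 0.3]
grip_width: 60.1
finger_force: 0.0
time: 17.52
tool_pos: [421.8, -224.8, -17.6]
tcp_rot: [-3.141, 0.0, 0.058]
contact_force: [0.6, -0.2, -0.3]
grip_width: 60.3
finger_force: 0.0
time: 17.9
tool_pos: [421.9, -224.8, -20.5]
tcp_rot: [-3.142, 0.0, 0.058]
contact_force: [0.5, 0.5, 0.3]
grip_width: 60.1
finger_force: 0.0
```

```bash
python3 -m pendant '{"dp":[[0,0,0.0015],[0,0,0.003],[0,0,0.003]],"rotation":[[0,0,0],[0,0,0],[0,0,0]]}'; python3 -m pendant '{"dp":[[0,0,0.001],[0,0,0.002],[0,0,0.002]],"rotation":[[0,0,0],[0,0,0],[0,0,0]]}';python3 -m pendant '{"dp":[[0,0,0.001],[0,0,0.002],[0,0,0.002]],"rotation":[[0,0,0],[0,0,0],[0,0,0]]}'
```

```text
time: 18.27
tool_pos: [421.9, -224.8, -23.5]
tcp_rot: [-3.142, 0.0, 0.058]
contact_force: [-0.2, -0.4, 1.0]
grip_width: 59.9
finger_force: 0.0
time: 18.65
tool_pos: [421.9, -224.8, -25.5]
tcp_rot: [-3.142, 0.0, 0.058]
contact_force: [0.2, -0.8, 1.4]
grip_width: 59.7
finger_force: 0.0
time: 19.02
tool_pos: [421.9, -224.8, -27.5]
tcp_rot: [-3.142, 0.0, 0.058]
contact_force: [1.3, -0.5, 0.5]
grip_width: 59.8
finger_force: 0.0
```

```bash
python3 -m pendant '{"dp":[[0,0,0],[0,0,0],[0,0,0],[0,0,0],[0,0,0],[0,0,0]],"rotation":[[0,0,0],[0,0,0],[0,0,0],[0,0,0],[0,0,0],[0,0,0]]}' 0.01
```

```text
time: 19.77
tool_pos: [422.0, -224.9, -27.4]
tcp_rot: [3.141, -0.0, 0.058]
contact_force: [0.1, 1.1, 0.5]
grip_width: 25.7
finger_force: 30.0
```

The handle is gripped (25.7 mm, 30 N), with the spindle axis 33.4 mm above the reported TCP. Next: lift, turn and line it up in front of the cheek.

```bash
python3 -m pendant '{"dp":[[0,0,-0.01],[0,0,-0.03],[0,0,-0.055],[0,0,-0.08],[0,0,-0.08],[0,0,-0.08]],"rotation":[[0,0,0],[0,0,0],[0,0,0],[0,0,0],[0,0,0],[0,0,0]]}'
python3 - <<'E'
from h import *
c=snap("wrist","w10"); o=c["obs"]; A=R.from_euler("xyz",o["tcp_rot"]); g=c["pixels"].astype(int)
for X in range(25,100,8):
    q=w2px(c,A.apply([[X,0,-33.4]])+o["tool_pos"])[0]; r,k=int(round(q[1])),int(round(q[0]))
    row=g[r-1:r+2,k-40:k+41].mean(0); d=np.abs(row[:,0]-row[:,2]); kk=np.where(d<14)[0]
    print(X,q.round(1),k-40+kk.mean(), len(kk), kk.min(),kk.max())
print(todelta([483.2,-179.3,o["tool_pos"][2]],1.393))
E
```

```text
time: 20.52
tool_pos: [421.6, -224.6, 52.2]
tcp_rot: [-3.141, 0.001, 0.058]
contact_force: [-0.4, 0.1, -0.8]
grip_width: 25.7
finger_force: 30.0
25 [317.4 209.6] 317.0 23 29 51
33 [317.4 193.5] 317.0 23 29 51
41 [317.4 177.1] 316.5 24 28 51
49 [317.4 160.1] 317.0 25 28 52
57 [317.4 142.7] 317.0 25 28 52
65 [317.4 124.8] 316.5 26 27 52
73 [317.4 106.5] 316.5 26 27 52
81 [317.3  87.7] 316.5 26 27 52
89 [317.3  68.5] 316.5 16 32 47<stdin>:6: RuntimeWarning: Mean of empty slice.
  ret = ret.dtype.type(ret / rcount)
Traceback (most recent call last):
ValueError: zero-size array to reduction operation minimum which has no identity
```

```bash
python3 - <<'E'
from h import *
print(todelta([483.2,-179.3,52],1.393))
E
```

```text
(array([ 0.0643, -0.0415, -0.0002]), array([-1.6000e-03,  4.0000e-04, -1.3352e+00]))
```

```bash
python3 -m pendant '{"dp":[[0.005,-0.003,0],[0.014,-0.009,0],[0.023,-0.015,0],[0.032,-0.021,0],[0.042,-0.027,0],[0.052,-0.033,0],[0.06,-0.038,0],[0.0643,-0.0415,0]],"rotation":[[0,0,-0.16],[0,0,-0.33],[0,0,-0.5],[0,0,-0.67],[0,0,-0.84],[0,0,-1.01],[0,0,-1.18],[0,0,-1.335]]}'; python3 -m pendant '{"dp":[[0,0,0.01],[0,0,0.025],[0,0,0.0414],[0,0,0.0414],[0,0,0.0414]],"rotation":[[0,0,0],[0,0,0],[0,0,0],[0,0,0],[0,0,0]]}'
python3 - <<'E'
from h import *
c=snap("wrist","w11"); o=c["obs"]; A=R.from_euler("xyz",o["tcp_rot"]); print(o["tool_pos"],o["tcp_rot"])
ex=np.array([.9842,-.1771,0]);ey=np.array([.1771,.9842,0]); p=o["tool_pos"]; print("s,t",p@ex,p@ey)
h=p[2]
for n,q in dict(tip=(93,0,44),chk_out_top=(105,0,61),chk_in=(113,0,61),plate=(93.5,0,12),reel_flange_top=(115.5,0,73)).items(): print(n,w2px(c,A.apply([[q[0],q[1],h-q[2]]])+p)[0].round(1))
cv2.imwrite("pics/w11v.png",cv2.resize(c["pixels"][0:240,200:440,::-1],None,fx=2.5,fy=2.5,interpolation=cv2.INTER_CUBIC))
E
```

```text
time: 21.58
tool_pos: [483.4, -179.1, 51.3]
tcp_rot: [-3.139, -0.001, 1.398]
contact_force: [-0.2, 0.3, -0.8]
grip_width: 25.3
finger_force: 30.0
time: 22.2
tool_pos: [483.6, -179.8, 11.0]
tcp_rot: [-3.141, -0.0, 1.392]
contact_force: [-1.3, -0.1, -0.8]
grip_width: 25.5
finger_force: 30.0
[ 483.6282801  -179.84639321   11.01535779] [-3.14118210e+00 -3.29268035e-05  1.39166845e+00]
s,t 507.83774950753457 -91.35425178738369
tip [318.6  59.6]
chk_out_top [318.8  20. ]
chk_in [318.8  -3.4]
plate [318.4  66.3]
reel_flange_top [319.  -22.5]
```

View pics/w11v.png

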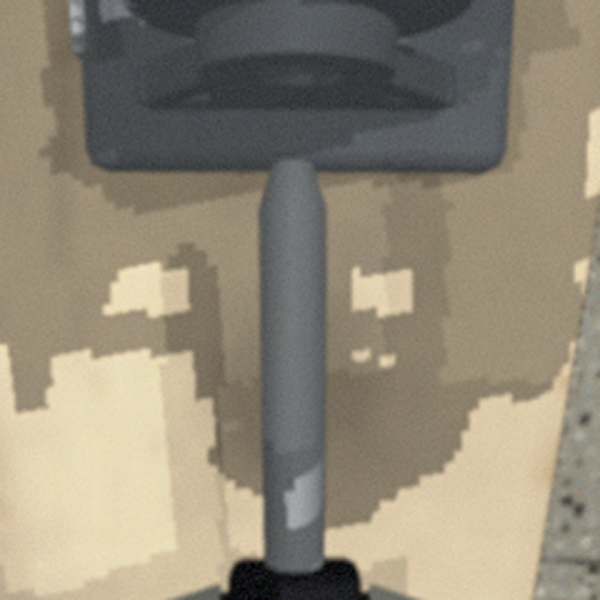

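The rod points at the cheek: its tip is at crop (293,160) and the plate's corners are at (92,165) and (507,165). The cheek's centre is near column 297, so the hole axis is about 0.5–1 mm in tool +y. I'll shift half a millimetre and insert while watching the side forces.

```bash
python3 -m pendant '{"dp":[[0.005,0.0006,0],[0.01,0.0006,0],[0.015,0.0006,0],[0.02,0.0006,0],[0.025,0.0006,0],[0.025,0.0006,0]],"rotation":[[0,0,0],[0,0,0],[0,0,0],[0,0,0],[0,0,0],[0,0,0]]}'; python3 -m pendant '{"dp":[[0.005,0,0],[0.01,0,0],[0.015,0,0],[0.015,0,0]],"rotation":[[0,0,0],[0,0,0],[0,0,0],[0,0,0]]}'
```

```text
time: 23.0
tool_pos: [488.8, -154.8, 11.2]
tcp_rot: [-3.142, 0.0, 1.393]
contact_force: [0.1, -0.3, -0.9]
grip_width: 25.7
finger_force: 30.0
time: 23.5
tool_pos: [491.5, -140.0, 11.2]
tcp_rot: [-3.142, 0.0, 1.393]
contact_force: [0.3, -1.3, -0.6]
grip_width: 25.6
finger_force: 30.0
```

```bash
python3 -m pendant '{"dp":[[0.006,0,0],[0.012,0,0],[0.018,0,0],[0.024,0,0],[0.024,0,0]],"rotation":[[0,0,0],[0,0,0],[0,0,0],[0,0,0],[0,0,0]]}'; python3 -m pendant '{"dp":[[0.003,0,0],[0.006,0,0],[0.009,0,0],[0.012,0,0],[0.012,0,0]],"rotation":[[0,0,0],[0,0,0],[0,0,0],[0,0,0],[0,0,0]]}'
```

```text
time: 24.12
tool_pos: [495.7, -116.3, 11.2]
tcp_rot: [-3.142, 0.0, 1.394]
contact_force: [-0.4, -0.5, -1.1]
grip_width: 26.0
finger_force: 30.0
time: 24.75
tool_pos: [497.8, -104.8, 11.2]
tcp_rot: [3.142, 0.0, 1.393]
contact_force: [-0.8, 0.3, -0.6]
grip_width: 26.0
finger_force: 30.0
```

```bash
python3 -m pendant '{"dp":[[0.002,0,0],[0.004,0,0],[0.006,0,0],[0.007,0,0],[0.007,0,0]],"rotation":[[0,0,0],[0,0,0],[0,0,0],[0,0,0],[0,0,0]]}'; python3 -m pendant '{"dp":[[0.001,0,0],[0.002,0,0],[0.002,0,0]],"rotation":[[0,0,0],[0,0,0],[0,0,0]]}'; python3 -m pendant '{"dp":[[0.001,0,0],[0.002,0,0],[0.002,0,0]],"rotation":[[0,0,0],[0,0,0],[0,0,0]]}'
```

```text
time: 25.38
tool_pos: [499.1, -98.1, 11.2]
tcp_rot: [-3.142, 0.0, 1.393]
contact_force: [0.4, 0.2, -0.4]
grip_width: 25.9
finger_force: 30.0
time: 25.75
tool_pos: [499.4, -96.1, 11.2]
tcp_rot: [3.142, 0.0, 1.393]
contact_force: [0.2, 0.2, 0.4]
grip_width: 25.8
finger_force: 30.0
time: 26.12
tool_pos: [499.7, -94.1, 11.2]
tcp_rot: [-3.142, 0.0, 1.393]
contact_force: [-0.2, -0.3, -0.1]
grip_width: 25.6
finger_force: 30.0
```

```bash
python3 -m pendant '{"dp":[[0.001,0,0],[0.0015,0,0],[0.0015,0,0]],"rotation":[[0,0,0],[0,0,0],[0,0,0]]}'; python3 -m pendant '{"dp":[[0.001,0,0],[0.0015,0,0],[0.0015,0,0]],"rotation":[[0,0,0],[0,0,0],[0,0,0]]}'
```

```text
time: 26.5
tool_pos: [499.8, -93.9, 11.3]
tcp_rot: [3.142, 0.002, 1.393]
contact_force: [-1.2, -6.6, -0.2]
grip_width: 26.0
finger_force: 30.0
time: 26.88
tool_pos: [499.8, -93.9, 11.3]
tcp_rot: [-3.141, 0.004, 1.393]
contact_force: [-3.9, -12.8, -1.1]
grip_width: 25.3
finger_force: 30.0
```

Axial contact came at 87.4 mm of travel, against an expected 86–88, so the handle is home. I'll relax the push, release and retreat upward.

```bash
python3 -m pendant '{"dp":[[-0.001,0,0],[-0.002,0,0],[-0.002,0,0]],"rotation":[[0,0,0],[0,0,0],[0,0,0]]}'; python3 -m pendant '{"dp":[[0,0,0],[0,0,0],[0,0,0],[0,0,0]],"rotation":[[0,0,0],[0,0,0],[0,0,0],[0,0,0]]}' 0.05;  python3 -m pendant '{"dp":[[0,0,-0.02],[0,0,-0.05],[0,0,-0.09],[0,0,-0.13],[0,0,-0.13],[0,0,-0.13]],"rotation":[[0,0,0],[0,0,0],[0,0,0],[0,0,0],[0,0,0],[0,0,0]]}'
python3 - <<'E'
from h import *
c=snap("wrist","w12"); o=c["obs"]; A=R.from_euler("xyz",o["tcp_rot"]); p=o["tool_pos"]; print(p)
bay=np.array([507.6,-44,44]);ey=np.array([.1771,.9842,0]);ex=np.array([.9842,-.1771,0])
for n,q in dict(shoulder=(0,-32.5,6),handle_end=(0,-68.5,6),tip=(0,41.5,0),knob=(0,92,20)).items(): print(n,w2px(c,[bay+q[0]*ex+q[1]*ey+[0,0,q[2]]])[0].round(1))
k=w2px(c,[bay-50*ey+[0,0,6]])[0].astype(int); g=c["pixels"].astype(int).max(2)
m=(g[k[1]-50:k[1]+50,k[0]-50:k[0]+50]<70).astype(np.uint8); n,l,st,ce=cv2.connectedComponentsWithStats(m); i=l[50,50]; print(k,i,st[i],ce[i])
r=cv2.minAreaRect(np.argwhere(l==i)[:,::-1].astype(np.float32)+(k-50).astype(np.float32)); B=px2w(c,cv2.boxPoints(r),50)-bay; print(r,np.c_[B@ex,B@ey].round(1).tolist())
E
```

```text
time: 27.25
tool_pos: [499.8, -93.9, 11.2]
tcp_rot: [3.142, 0.001, 1.393]
contact_force: [-1.4, -6.0, -0.5]
grip_width: 25.6
finger_force: 30.0
time: 27.75
tool_pos: [500.0, -93.0, 11.3]
tcp_rot: [3.141, -0.0, 1.393]
contact_force: [-0.1, -0.3, 0.3]
grip_width: 49.8
finger_force: 0.0
time: 28.5
tool_pos: [499.4, -93.0, 140.6]
tcp_rot: [-3.141, -0.0, 1.393]
contact_force: [-0.7, -0.4, -0.2]
grip_width: 50.3
finger_force: 0.0
[499.42921284 -92.98848547 140.58103324]
shoulder [317.4 173.6]
handle_end [317.4 213.9]
tip [317.4  82.3]
knob [317.4   7.2]
[317 193] 3 [ 37  33  29  36 832] [50.58293269 51.11658654]
((318.0, 193.5), (28.0, 35.0), 0.0) [[-11.7, -65.8], [-11.4, -34.6], [12.4, -34.6], [12.8, -65.8]]
```

The handle's centre is 50.2 mm before the bay's middle (home is 50.5), so the spindle is in. Before the dial I'll check forearm clearance to the monitor's corner, using kinematics fitted from the recorded poses, and measure the knob from w5.

```bash
python3 - <<'E'
from h import *
import pickle
O=[pickle.load(open(f"w{i}.pkl","rb"))["obs"] for i in range(1,13)]+[get_obs()]
q=np.array([o["joint_positions"] for o in O]); p=np.array([o["tool_pos"] for o in O])
r=np.hypot(p[:,0],p[:,1]); A=np.c_[np.sin(q[:,1]),np.sin(q[:,1]+q[:,2]),np.ones(len(q))]
x,res,_,_=np.linalg.lstsq(A,r,rcond=None); print("a,b,e",x,"resid",np.abs(A@x-r).max())
B=np.c_[np.cos(q[:,1]),np.cos(q[:,1]+q[:,2]),np.ones(len(q))]; y=np.linalg.lstsq(B,p[:,2],rcond=None)[0]; print("a,b,d-L",y,np.abs(B@y-p[:,2]).max())
print("az offset",(np.arctan2(p[:,1],p[:,0])-q[:,0]).round(3))
s=pickle.load(open("w5.pkl","rb")); cv=s["pixels"]; print("knob rows w5"); 
g=cv[0:62,290:350].astype(int).max(2)
for row in g[4:60:3]: print("".join("#" if v<32 else "+" if v<50 else "." for v in row))
E
```

```text
a,b,e [502.64043995 443.15535695 -70.3996756 ] resid 1.3661010302287195
a,b,d-L [ 496.27646772  350.77739509 -168.82726837] 1.086182491881785
az offset [0.157 0.15  0.15  0.149 0.151 0.15  0.151 0.161 0.16  0.161 0.149 0.151
 0.151]
knob rows w5
............................................................
............................................................
............................................................
....................++########..............................
.................+####++#++++##+............................
..................####+##+++#+####+++.......................
..................###+###++##+########+#+...................
...............+###########+###+###+#++++#++................
.............+###++#####+####+#++##+#+##++++#...............
.............+##+###+#######++##+#####++#+###++.............
............+##++#+#########+#+#########++##+#++............
.............+#################+#+#+++######+#+.............
.............+######+#########+####+########+++.............
.............+#++#####+#########+##+#########++.............
...............++##+#+########+#+#+#+##+####+...............
................+################+##+######+................
..................+####+################+...................
......................+############++.......................
............................................................
```

```bash
python3 - <<'E'
from h import *
import pickle
c=pickle.load(open("w5.pkl","rb")); ax=np.array([524.3,46.7,0]);ex=np.array([.9842,-.1771,0]);ey=np.array([.1771,.9842,0])
print(w2px(c,[ax+[0,0,64],ax+[0,0,40],ax+[0,0,36]]).round(1))
w=px2w(c,[(308,13.5),(320,13.5),(314,13)],64)-ax; print(np.c_[w@ex,w@ey].round(1))
for a in np.arange(-1.9,-0.6,.1):
    C=[ax+[0,0,64]+u*(np.cos(a)*ex+np.sin(a)*ey)+v*(-np.sin(a)*ex+np.cos(a)*ey) for u,v in((-16.5,-6),(-16.5,6),(16.5,6),(16.5,-6))]
    print(a.round(2),(w2px(c,C)-[290,4])[:2].round(0).tolist())
# view dial image
g=c["pixels"][25:50,278:304].astype(int).max(2)
for row in g: print("".join("#" if v<80 else "+" if v<130 else "." for v in row))
from h import todelta
for yw in (1.393,1.393+.9,1.393-.9): print(yw,todelta([524.3,46.7,120],yw))
E
```

```text
[[318.4  29.7]
 [318.3  35.6]
 [318.3  36.5]]
[[-8.1 12.1]
 [ 1.4 12. ]
 [-3.3 12.4]]
-1.9 [[28.0, 2.0], [42.0, 7.0]]
-1.8 [[25.0, 2.0], [40.0, 6.0]]
-1.7 [[23.0, 3.0], [38.0, 5.0]]
-1.6 [[21.0, 3.0], [36.0, 4.0]]
-1.5 [[19.0, 4.0], [34.0, 3.0]]
-1.4 [[17.0, 5.0], [32.0, 2.0]]
-1.3 [[15.0, 7.0], [30.0, 2.0]]
-1.2 [[14.0, 8.0], [28.0, 2.0]]
-1.1 [[12.0, 10.0], [25.0, 2.0]]
-1.0 [[11.0, 12.0], [23.0, 3.0]]
-0.9 [[9.0, 14.0], [21.0, 3.0]]
-0.8 [[8.0, 16.0], [19.0, 4.0]]
-0.7 [[8.0, 18.0], [17.0, 5.0]]
+++++++++++++++++++++++++#
++++++++++++++++++++++++##
++++++......+++++++++..+##
............++++.......+##
...+........+##++......+##
...+.........+#++++....+##
.............+.........+##
.......................+##
.......................+##
.......................+##
............+..........+##
........+..+++.........+##
............+++++......+##
................+......+##
.......................+##
.......................+##
.......................+##
.......................+##
.......................+##
.......................++#
........................+#
........................+#
........................++
........................++
........................++
1.393 (array([1.418e-01, 1.000e-04, 2.010e-02]), array([-0.0021, -0.0003, -0.0001]))
2.293 (array([1.418e-01, 1.000e-04, 2.010e-02]), array([-0.0018, -0.0012, -0.9001]))
0.493 (array([1.418e-01, 1.000e-04, 2.010e-02]), array([-2.100e-03,  7.000e-04,  8.999e-01]))
```

```bash
python3 -m pendant '{"dp":[[0.03,0,0],[0.085,0,0],[0.13,0,0.01],[0.1418,0,0.02],[0.1418,0,0.03],[0.1418,0,0.03]],"rotation":[[0,0,-0.08],[0,0,-0.17],[0,0,-0.271],[0,0,-0.271],[0,0,-0.271],[0,0,-0.271]]}'
python3 - <<'E'
from h import *
c=snap("wrist","w13"); o=c["obs"]; A=R.from_euler("xyz",o["tcp_rot"]); print(o["tool_pos"],o["tcp_rot"])
ax=np.array([524.3,46.7,0]); q=w2px(c,[ax+[0,0,64],ax+[0,0,40]]); print(q)
k=q[0].astype(int); g=c["pixels"][k[1]-40:k[1]+40,k[0]-40:k[0]+40].astype(int).max(2)
for row in g[::2]: print("".join("#" if v<28 else "+" if v<45 else "." for v in row))
E
```

```text
time: 29.3
tool_pos: [524.1, 45.2, 109.8]
tcp_rot: [-3.139, 0.0, 1.662]
contact_force: [-0.6, -0.5, 0.1]
grip_width: 50.0
finger_force: 0.0
[524.09923178  45.18532327 109.81764142] [-3.13863783e+00  5.03981738e-05  1.66208375e+00]
[[318.82003935 207.33365459]
 [318.78420489 198.26929839]]
................................................................................
................................................................................
................................................................................
................................................................................
................................................................................
................................................................................
................................................................................
...................................++#########+++...............................
..............................++#+#########+######+#+...........................
.............................++++####################+#.........................

[... 1729 characters left out ...]
....................................................
................................................................................
................................................................................
................................................................................
................................................................................
................................................................................
................................................................................
................................................................................
................................................................................
```

The knob bar is nearly in line with the tool, within about 0.05 rad, and centred. Descend and grip it.

```bash
python3 -m pendant '{"dp":[[0.001,0,0.04],[0.001,0,0.065],[0.001,0,0.078],[0.001,0,0.087],[0.001,0,0.092],[0.001,0,0.092]],"rotation":[[0,0,0],[0,0,0],[0,0,0],[0,0,0],[0,0,0],[0,0,0]]}'; python3 -m pendant '{"dp":[[0,0,0],[0,0,0],[0,0,0],[0,0,0],[0,0,0]],"rotation":[[0,0,0],[0,0,0],[0,0,0],[0,0,0],[0,0,0]]}' 0.002
```

```text
time: 30.1
tool_pos: [525.2, 47.3, 19.5]
tcp_rot: [3.141, 0.0, 1.664]
contact_force: [-0.1, 0.6, 0.5]
grip_width: 49.9
finger_force: 0.0
time: 30.72
tool_pos: [525.1, 47.3, 19.3]
tcp_rot: [3.141, 0.0, 1.664]
contact_force: [-0.2, -0.9, 0.7]
grip_width: 11.5
finger_force: 29.8
```

```bash
python3 -m pendant '{"dp":[[0,0,0],[0,0,0],[0,0,0],[0,0,0]],"rotation":[[0,0,-0.1],[0,0,-0.25],[0,0,-0.4],[0,0,-0.4]]}'; python3 -m pendant '{"dp":[[0,0,0],[0,0,0],[0,0,0],[0,0,0],[0,0,0],[0,0,0],[0,0,0],[0,0,0]],"rotation":[[0,0,-0.15],[0,0,-0.3],[0,0,-0.45],[0,0,-0.6],[0,0,-0.75],[0,0,-0.9],[0,0,-0.9],[0,0,-0.9]]}'
```

```text
time: 31.22
tool_pos: [524.6, 47.1, 19.2]
tcp_rot: [-3.141, -0.0, 2.063]
contact_force: [-2.3, -0.7, 1.9]
grip_width: 11.5
finger_force: 29.8
time: 32.22
tool_pos: [523.8, 46.2, 19.2]
tcp_rot: [-3.139, -0.002, 2.961]
contact_force: [-4.9, -6.8, 4.4]
grip_width: 11.8
finger_force: 29.8
```

```bash
python3 -m pendant '{"dp":[[0,0,0],[0,0,0],[0,0,0]],"rotation":[[0,0,0],[0,0,0],[0,0,0]]}' 0.032; python3 -m pendant '{"dp":[[0,0,-0.015],[0,0,-0.04],[0,0,-0.08],[0,0,-0.11],[0,0,-0.11],[0,0,-0.11]],"rotation":[[0,0,0],[0,0,0],[0,0,0],[0,0,0],[0,0,0],[0,0,0]]}'
python3 - <<'E'
from h import *
c=snap("wrist","w14"); o=c["obs"]; print(o["tool_pos"],o["tcp_rot"],o["joint_positions"][5])
ax=np.array([524.3,46.7,0]);ex=np.array([.9842,-.1771,0]);ey=np.array([.1771,.9842,0])
q=w2px(c,[ax+[0,0,64],ax+[0,0,40],ax-26*ex+[0,0,36]]); print(q)
k=q[0].astype(int); g=c["pixels"][k[1]-36:k[1]+40,k[0]-40:k[0]+40].astype(int).max(2)
for row in g[::2]: print("".join("#" if v<28 else "+" if v<45 else "." for v in row))
k=q[2].astype(int); g=c["pixels"][k[1]-16:k[1]+16,k[0]-18:k[0]+18].astype(int).max(2); print(k)
for row in g: print("".join("#" if v<70 else "+" if v<115 else "." for v in row))
# spindle handle & reel check
B=np.array([507.6,-44,44])
print(w2px(c,[B-50*ey+[0,0,6],B+[0,0,27]]))
E
```

```text
time: 32.6
tool_pos: [525.1, 47.5, 19.1]
tcp_rot: [3.141, 0.0, 2.963]
contact_force: [-0.1, 0.3, -0.6]
grip_width: 31.5
finger_force: 0.0
time: 33.35
tool_pos: [524.6, 47.4, 129.1]
tcp_rot: [-3.141, -0.0, 2.964]
contact_force: [-0.8, 0.6, -0.2]
grip_width: 31.9
finger_force: 0.0
[524.55514977  47.39096802 129.06566562] [-3.14148175e+00 -3.47147723e-04  2.96368726e+00] -1.4482817366584244
[[316.81165817 202.22341356]
 [316.86664844 194.17735279]
 [316.86416889 163.33758612]]
................................................................................
................................................................................
................................................................................
................................................................................
................................................................................
................................................................................
..................................+############+................................
..............................++#+###########+##+#+...
[... 3009 characters left out ...]
............
..............+.....................
..............++....................
....................++..............
...+.................+..............
....................................
.....................+..............
.....................+..............
....................................
....................................
....................................
....................................
....................................
....................................
....................................
............++++++++++++++..........
.........++++#############+.........
.......+++#################+++...+..
[[147.49955466 196.93674299]
 [197.4383318  204.32377448]]
```

The bar now lies straight along the dispenser's x, and the 5 is centred in the window. As a last check, I'll move over the bay to confirm that the reel and spindle are still in place.

```bash
python3 -m pendant '{"dp":[[0,0,-0.03],[0.01,-0.04,-0.05],[0.01,-0.09,-0.05],[0.01,-0.13,-0.05],[0.01,-0.15,-0.05],[0.01,-0.15,-0.05],[0.01,-0.15,-0.05]],"rotation":[[0,0,0],[0,0,0],[0,0,0],[0,0,0],[0,0,0],[0,0,0],[0,0,0]]}'
python3 - <<'E'
from h import *
o=get_obs(); print(o["tool_pos"])
c=snap("wrist","w15"); B=np.array([507.6,-44,44]);ey=np.array([.1771,.9842,0]);ex=np.array([.9842,-.1771,0])
k=w2px(c,[B-50*ey+[0,0,6]])[0].astype(int); print(k)
g=c["pixels"].astype(int).max(2); m=(g[k[1]-45:k[1]+45,k[0]-45:k[0]+45]<60).astype(np.uint8); n,l,st,ce=cv2.connectedComponentsWithStats(m); i=l[45,45]; print(i,st[i])
r=cv2.minAreaRect(np.argwhere(l==i)[:,::-1].astype(np.float32)+(k-45).astype(np.float32)); Q=px2w(c,cv2.boxPoints(r),50)-B; print(r,np.c_[Q@ex,Q@ey].round(1).tolist())
q=w2px(c,[B+[0,0,27]])[0]; box=tuple(int(v) for v in (q[0]-45,q[1]-50,q[0]+45,q[1]+50))
print(fit_reel(c,(507.6,-44,-.178),26,44,box,95)[:2])
E
```

```text
time: 34.28
tool_pos: [488.4, -97.8, 178.6]
tcp_rot: [3.141, -0.001, 2.964]
contact_force: [0.5, 0.4, 1.1]
grip_width: 31.7
finger_force: 0.0
[488.35780378 -97.78081513 178.56697182]
[324 193]
2 [ 27  30  35  26 748]
((323.0, 190.5), (25.0, 34.0), 90.0) [[-15.1, -67.6], [-15.1, -34.7], [10.2, -34.2], [10.2, -67.8]]
(array([ 5.08084116e+02, -4.54759208e+01, -2.28140607e-01]), np.float64(0.04714813826647279))
```

```bash
python3 -c "
from plant import workorder
print(workorder.close_job())"
```

```text
the job is handed in; nothing more can be done
None
```

I handed the job in at about 34 s: by my camera and force checks the full reel is in the cradle, the spindle is fully home through both cheeks, the dial shows the 5, and the arm is clear; the hand-in returned no verdict.

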